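# Show the tall filter module to the inspection camera

## Task

Switch off the filter bank by pushing its toggle lever fully over, away from the robot, and only then pull the tallest of the three plug-in modules straight up out of its socket. Hold it still in the air in front of the inspection camera, the centre of its face with the two brass screws on the camera's axis 12 cm from the lens, that face squarely towards the lens and the module the same way up as the tilted camera head. Finish while still holding it there, with the other two modules left in their sockets and nothing else on the desk disturbed.

Things in the scene. Friction and masses are not known exactly. Their poses are not given: they have to be found in the camera images.
- rack: Filter bank, fixed: steel tray 150 (x) x 250 (y) x 6 mm with a 30 mm high strip at its +x edge and a black socket block 100 x 156 mm, top at z = 36 mm, with three pockets 15 mm deep at y = -50, 0, +50 mm; toggle lever at y = +118 mm. All on it is under 125 mm high. Origin on the desk under the middle pocket; x away from the robot, y towards the lever. Place and yaw (up to 0.35 rad) vary.
- power (a joint): Toggle lever on the filter bank. 0 = on, leaning 0.5 rad from upright towards the robot; 1.0 rad = off, fully over, leaning away (rack +x). Starts at 0 to 0.15. Turns about the rack's y axis, pivot 28 mm above the desk at rack x = 0, y = 118 mm; 60 mm from pivot to ball centre. Stays where it is left; about 1 N at the ball moves it.
- power_tip (a point): Centre of the lever's black ball, 26 mm in diameter, on a steel rod 10 mm thick; its grey housing (70 x 50 mm) reaches 31 mm above the desk, with a short bearing drum up to 41 mm.
- tall: The module to show: aluminium, black foot, 44 (x) x 22 (y) x 80 mm (z), tallest of the three, about 0.16 kg, in any of the pockets: foot 21 mm above the desk, 15 mm deep with 1 mm play, no catch. Origin: centre of its underside; axes start parallel to the rack's. Two brass screws (4 mm proud) on its -y face. Grip it by the plain ends at x = -22 and +22 mm so that the screw face stays free.
- tall_face (a point): Centre of the tall module's screw face: 45 mm above its underside, on the surface at y = -11 mm of the module.
- low_a: One of two low modules, 44 x 22 x 55 mm, otherwise like the tall one, in another pocket. Origin: centre of its underside. Must stay in its socket.
- low_b: The second low module, just like the first. Must stay in its socket.
- head: Inspection camera head, 60 x 44 x 44 mm, grey with a black lens barrel, in a fork at the top of its stand; origin at its tilt axis 310 mm above the desk. It looks along its own -x; y is level, z is its up. It looks towards the robot's side and down by 0.2 to 0.55 rad (it varies); leave its aim alone.
- lens (a point): Centre of the lens glass, 45 mm from the head's origin along its -x; axes as the head's. The screw face is to be centred at x = -120 mm, y = z = 0 in this frame, with the module's own y along this frame's -x and the module's z along this frame's z.
- stand: Camera stand, fixed: round steel base 120 mm across and 14 mm high, a 16 mm post 45 mm behind the origin (+x). Origin at the centre of the base's underside. Place and yaw change.
- mug: White mug, 80 mm across, 95 mm high, standing on the desk; origin at the centre of its underside. Leave alone.
- spool: Small grey wire spool standing on end, 56 mm across, 42 mm high; origin at the centre of its underside. Leave alone.
- driver: Screwdriver lying on the desk. Leave alone.
- mouse: Black computer mouse, about 100 x 60 x 32 mm. Leave alone.
There are look-alikes about, which are no part of the job. Leave any blue look-alike of the tall alone.

How it is judged:
By the outcome, as a careful person would: the job done as asked, in the order asked, and still so for the second after the job is handed in, while the arm keeps its last pose, push and grip.
It also fails if it takes over 48 s, if anything falls off the work surface, if the arm or the gripper's body presses on something with over 40 N, if the wrist force passes 120 N, or if a joint passes its speed limit or range.

## Robot

A 6-joint arm with a two-finger parallel gripper is mounted at the origin on the work surface. World frame = base frame: x ahead of the robot, y to its left, z up, the work surface at z = 0. Lengths are in m, angles in rad, forces in N, time in s.
With the tool pointing down it reaches from about 0.3 to 0.775 m from the base axis. Payload 14.6 kg.
Tool frame: the origin (TCP) lies on the centre line of the jaws, within the pads' length; the fingertips stand 19 mm ahead of it and the grasp point (between the pads) is the TCP; y points along the fingers, x is the direction in which the jaws open and shut, and the axes are right-handed (so a half turn about y gives the same grasp; the last joint's range is limited). The gripper opens to 94 mm and grips with 3 to 60 N. Pads are 16 mm wide; open, the fingers measure 119 mm over their backs; the gripper's body (75 mm by 177 mm) begins 78 mm behind the grasp point.
Start: joints at [1.08, 0.3, 1.521, -0, 1.321, -0.067], TCP at [0.226, 0.501, 0.224] pointing down, gripper open.
Joint ranges: [-3.03, 3.03], [-0.79, 2.21], [0.23, 2.52], [-1.04, 4.18], [0, 3.07], [-2.55, 2.55]. Speed limits (rad/s): [2.22, 2.22, 2.57, 3.14, 3.14, 3.14].

## Interface

Orientations are given as [roll, pitch, yaw] about the fixed x, y, z axes, in that order (R = Rz(yaw) Ry(pitch) Rx(roll)).
In Python, from station import ctrl, optics gives the robot as it stands.
- The arm moves only by the tool jog_arm, never from a script. Its argument "targets" is a list of rows, each a list of 3 entries, a list of its own where there are three numbers: the finger opening in cm, from 0 to 9.4, then the shift along the tool's x, y, z in cm, then the turn about the tool's y in rad. A call has 1 to 10 rows; each row is the pose to reach, as a shift and turn from the pose commanded when the call began, along the tool's axes at that moment; what a row does not reach only later rows make up. A row lasts 1/10 s, in which the tool goes at most 50 mm and 8.59 degrees, less where a joint would pass 70% of its speed; a pose out of reach is approached as far as the arm can. A call with a gripper value outside its range is refused whole. The fingers move at their own pace and stop on an object; "grip_force" is the grip in N (left out, the last holds). Time passes only in rows, so rows that repeat a pose let the fingers close. It gives the time, the measured TCP pose, the force and the opening at its end, in the units of the state.
- ctrl.get_obs(): the state, without advancing time (a new reading comes with each control period).
- optics.camera(name): name is "side" or "top" or "wrist"; returns a dict with "img" (384x512x3 uint8, red, green, blue), "range_z" (384x512 float32, m along the optical axis (not along the pixel's ray), 0 where there is no reading), "camera_matrix" (3x3 intrinsics, pixels), "world_to_cam" (4x4, takes a point from world to camera coordinates); the wrist camera has in their place "mount" (4x4, takes a point from camera to tool coordinates, whose origin is the TCP and whose axes are the tool frame's). Camera axes: x right, y up, looking along -z (the intrinsics and any distortion apply to the point x, -y, -z); pixel columns grow to the right and rows downward; lengths in m; the calibration is good to about 2 mm. A picture is of the moment at which its call begins: read the wrist's pose just before it.
- ctrl.hand_in(): hands the job in, once; it reports no verdict.
The state is a dict: "time_s": time; "qpos": joint angles; "joint_vel": joint speeds; "tau": joint torques, N m; "ee_pos": TCP position; "eef_rot": TCP orientation; "force": force on the tool from outside, world axes, zero at the start; "moment": the same for the moment, N m; "grip_width": finger opening in m.
Only numpy, scipy, OpenCV 4.12 (cv2) and the standard library are available. Lean on these libraries where they do the work, as an engineer would, in place of code of your own. Each camera call takes 0.05 s, during which the arm holds its last target. There are 200 camera calls.

## Working session

There is one attempt and no reset: what is moved stays moved. The work goes in short steps, Python scripts to look and compute and a tool call to move; the robot and the scene stay as the last step left them, time stands still between calls to the robot, and variables do not carry over. Pictures are saved under pics/ and viewed, about 8 in all and at most 12, crops included, and the job is handed in when it is done.

Besides the shell and the picture viewer there is one more tool, called after ">>>" as name(argument=value, ...) on one line, values as JSON. jog_arm: Moves the arm, as the interface text tells. Its arguments: {"type":"object","properties":{"targets":{"type":"array","items":{"type":"array"}},"grip_force":{"type":"number"}},"required":["targets"]}

```bash
mkdir -p pics
cat > h.py <<'E'
import numpy as np, cv2
from scipy.spatial.transform import Rotation as R
from station import ctrl, optics
def cam(n):
    o=ctrl.get_obs(); c=optics.camera(n)
    if 'mount' in c:
        T=np.eye(4); r=np.array(o['eef_rot']); T[:3,:3]=R.from_euler('xyz',r).as_matrix() if r.size==3 else r.reshape(3,3)
        T[:3,3]=o['ee_pos']; c['c2w']=T@c['mount']
    else: c['c2w']=np.linalg.inv(c['world_to_cam'])
    return c
def cloud(c):
    z=c['range_z'].astype(float); K=c['camera_matrix']; v,u=np.mgrid[:384,:512]
    P=np.stack([(u-K[0,2])/K[0,0]*z,-(v-K[1,2])/K[1,1]*z,-z],-1)
    W=P@c['c2w'][:3,:3].T+c['c2w'][:3,3]; W[z==0]=np.nan; return W
def save(n,img,s=1): cv2.imwrite(f'pics/{n}.png',cv2.resize(img,None,fx=s,fy=s)[...,::-1])
E
python3 - <<'E'
from h import *
print(ctrl.get_obs())
ims={}
for n in ['top','side','wrist']:
    c=cam(n); ims[n]=c['img']; np.savez(f'{n}0.npz',**{k:v for k,v in c.items()})
    print(n,[k for k in c],c['camera_matrix'].round(1).tolist(),c['c2w'].round(3).tolist())
save('a',ims['top'],1.5); save('b',np.hstack([cv2.resize(ims['side'],(400,300)),cv2.resize(ims['wrist'],(400,300))]))
E
```

```text
{'time_s': 0.0, 'qpos': array([ 1.08041704e+00,  3.00437988e-01,  1.52156020e+00,  7.71042989e-06,
        1.32070902e+00, -6.66102573e-02]), 'joint_vel': array([ 0.00020884, -0.00012954,  0.00151076,  0.00198251, -0.00099356,
        0.00150769]), 'tau': array([ 6.61673166e-04, -5.31818032e+01, -3.52738237e+01,  7.08974758e-02,
        2.44608312e-02, -1.24627986e-04]), 'ee_pos': array([0.22605462, 0.50113953, 0.22391332]), 'eef_rot': array([-1.57071469e+00,  1.11158572e-03,  1.14702543e+00]), 'force': array([ 0.37291694,  0.2480366 , -0.4163954 ]), 'moment': array([-0.02876588,  0.02291076, -0.01117629]), 'grip_width': 0.09385625647551017}
top ['img', 'range_z', 'camera_matrix', 'world_to_cam', 'c2w'] [[448.7, 0.0, 251.2], [0.0, 448.7, 193.2], [0.0, 0.0, 1.0]] [[-0.028, 0.995, -0.097, 0.418], [-1.0, -0.027, 0.009, -0.063], [0.006, 0.097, 0.995, 1.605], [0.0, 0.0, 0.0, 1.0]]
side ['img', 'range_z', 'camera_matrix', 'world_to_cam', 'c2w'] [[346.8, 0.0, 257.4], [0.0, 346.8, 195.6], [0.0, 0.0, 1.0]] [[-0.983, 0.144, -0.114, 0.45], [-0.183, -0.697, 0.694, 0.589], [0.02, 0.703, 0.711, 0.871], [0.0, 0.0, 0.0, 1.0]]
wrist ['img', 'range_z', 'camera_matrix', 'mount', 'c2w'] [[293.6, 0.0, 259.0], [0.0, 293.6, 187.6], [0.0, 0.0, 1.0]] [[0.412, -0.874, -0.256, 0.151], [0.911, 0.395, 0.117, 0.535], [-0.001, -0.282, 0.959, 0.384], [0.0, 0.0, 0.0, 1.0]]
```

View pics/a.png

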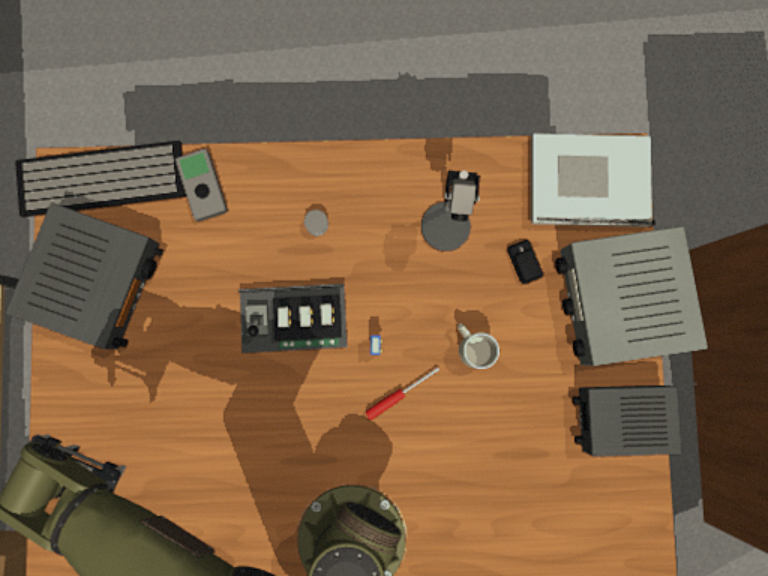

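View pics/b.png

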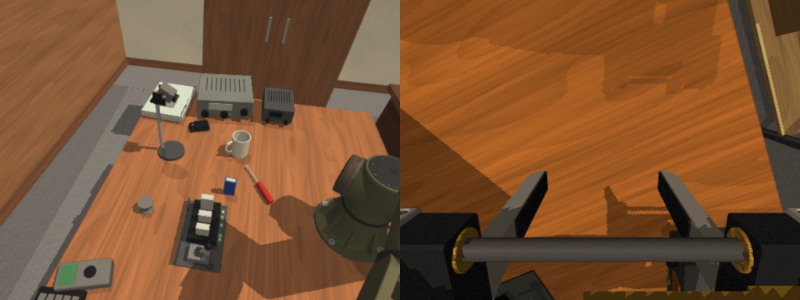

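Run:
```python
from h import *
W={}
for n in ['top','side']:
    c=dict(np.load(f'{n}0.npz')); W[n]=cloud(c)
    w=W[n].reshape(-1,3); m=(abs(w[:,0]-.5)<.15)&(w[:,1]>-.05)&(w[:,1]<.35)&(w[:,2]>-.01)&(w[:,2]<.13)
    w=w[m]
    for lo,hi in [(-.01,.004),(.004,.012),(.03,.042),(.07,.082),(.085,.12)]:
        q=w[(w[:,2]>lo)&(w[:,2]<hi)]
        if lo<0: print(n,'desk',np.median(q[:,2])); continue
        im=np.zeros((400,400),np.uint8); im[((q[:,0]-.3)*1000).astype(int).clip(0,399),((q[:,1]+.05)*1000).astype(int).clip(0,399)]=255
        im=cv2.morphologyEx(im,cv2.MORPH_CLOSE,np.ones((7,7)))
        k,l,st,ce=cv2.connectedComponentsWithStats(im)
        for i in range(1,k):
            if st[i,4]>60:
                p=np.argwhere(l==i).astype(np.float32); print(n,lo,st[i,4],'c xy',ce[i,1]/1000+.3,ce[i,0]/1000-.05,cv2.minAreaRect(p))
# head cloud
for n in W:
    w=W[n].reshape(-1,3); m=(w[:,2]>.2)&(w[:,2]<.45)&(w[:,0]>.55)&(w[:,0]<1)&(abs(w[:,1]+.15)<.25)
    q=w[m]; print(n,'head',len(q),q.mean(0),q.min(0),q.max(0))
    np.save(f'head_{n}.npy',q)
    m=(w[:,2]>.009)&(w[:,2]<.02)&(w[:,0]>.55)&(w[:,0]<1)&(abs(w[:,1]+.15)<.15); q=w[m]; print('base',len(q),cv2.minEnclosingCircle(q[:,:2].astype(np.float32)))
for n in ['top','side']:
    c=np.load(f'{n}0.npz'); 
    if n=='top': A=c['img'][180:250,150:245]; 
    else: B=c['img']; B=B[235:350,215:310]; C=c['img'][95:215,180:240]
save('c',np.hstack([cv2.resize(A,(400,300)),cv2.resize(B,(390,300*390//300))[:300]]))
c=np.load('side0.npz'); t=np.load('top0.npz')['img'][100:180,270:340]
save('d',np.hstack([cv2.resize(c['img'][95:215,180:260],(400,600)),cv2.resize(t,(400,600))]))
```

```text
top desk -0.0010119747234735854
top 0.004 7132 c xy 0.47212394840157035 0.11364862591138529 ((203.03372192382812, 175.93759155273438), (155.57244873046875, 269.89581298828125), 1.818302869796753)
top 0.004 3120 c xy 0.5581291666666667 0.18319102564102563 ((275.56451416015625, 221.26214599609375), (123.05367279052734, 155.4394073486328), 51.648643493652344)
top 0.004 98 c xy 0.521795918367347 0.24247959183673473 ((223.78497314453125, 293.3276672363281), (26.639802932739258, 9.464140892028809), 6.709836483001709)
top 0.004 62 c xy 0.6358064516129032 0.03259677419354838 ((335.9128723144531, 81.87615966796875), (15.421005249023438, 5.842741012573242), 73.3007583618164)
top 0.03 10144 c xy 0.5106989353312302 0.08711198738170346 ((211.89089965820312, 137.68701171875), (99.99725341796875, 156.34982299804688), 1.818302869796753)
top 0.03 1383 c xy 0.5127476500361533 0.2033767172812726 ((209.37818908691406, 255.38385009765625), (50.10484313964844, 64.24369812011719), 88.63607025146484)
top 0.07 758 c xy 0.5107651715039578 0.1374234828496042 ((210.49998474121094, 186.49998474121094), (44.99999
[... 1313 characters left out ...]
.1564555168151855), 1.5074357986450195)
side 0.085 357 c xy 0.48264705882352943 0.21045378151260502 ((183.17568969726562, 260.4459533691406), (24.16665267944336, 18.905881881713867), 9.462322235107422)
side 0.085 932 c xy 0.5143615879828326 0.042912017167381966 ((214.0, 92.5), (44.0, 25.0), 0.0)
top head 632 [ 0.72907553 -0.24607721  0.31619058] [ 0.67694992 -0.28332799  0.26914055] [ 0.78495119 -0.21432838  0.34540307]
base 616 ((0.7453576326370239, -0.14990337193012238), 0.22828446328639984)
side head 799 [ 0.73215929 -0.22890901  0.30231436] [ 0.67758822 -0.27777249  0.20038434] [ 0.78637508 -0.20892907  0.342804  ]
base 634 ((0.7224811315536499, -0.2429085075855255), 0.06213296577334404)
```

View pics/c.png

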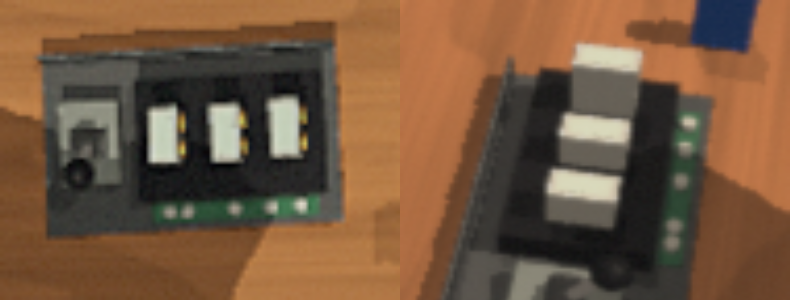

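The top view crop shows the lever ball at crop (78,173), leaning toward the robot. The tall module is the one furthest right, at rack y = -50, with its screws on its right side. The side crop confirms the far module is taller and that the blue block is the look-alike.

Next I move with closed fingers to the robot's side of the lever ball.

>>> jog_arm(targets=[[0, [-18, 0, -31.6], 1.117], [0, [-18, 0, -31.6], 1.117], [0, [-18, 0, -31.6], 1.117], [0, [-18, 0, -31.6], 1.117], [0, [-18, 0, -31.6], 1.117], [0, [-18, 0, -31.6], 1.117], [0, [-18, 0, -31.6], 1.117], [0, [-18, 0, -31.6], 1.117], [0, [-18, 0, -31.6], 1.117], [0, [-18, 0, -31.6], 1.117]], grip_force=20)

```text
time_s: 1.15
ee_pos: [0.4399, 0.2076, 0.2243]
eef_rot: [-1.571, 0.0, 0.032]
force: [0.3, 0.6, 0.0]
grip_width: 0.0173
```

View pics/d.png

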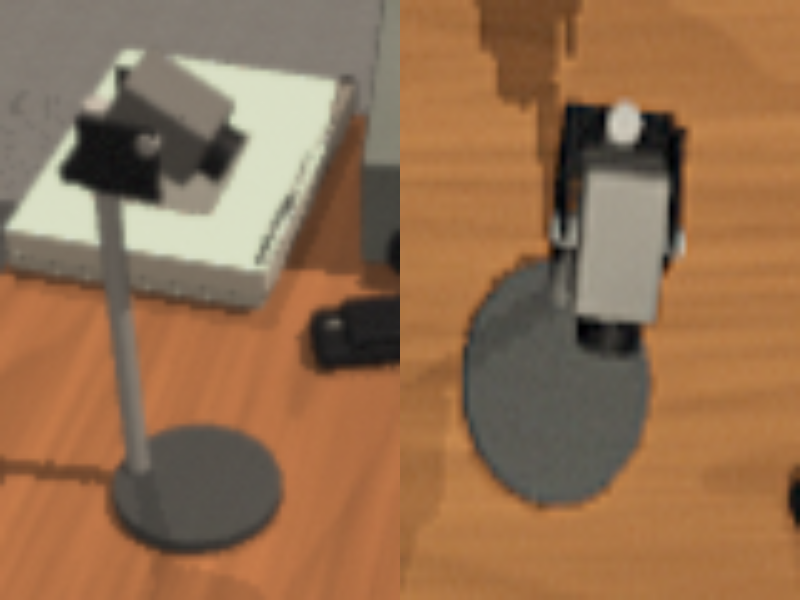

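The side and top crops show the stand's head looking down towards the robot, with the barrel at (225,150) on the left and (608,335) on the right. I take a close wrist reading of the rack before going down.

```bash
cat >> h.py <<'E'
def blobs(w,x0,y0,lo,hi,mn=60):
    w=w.reshape(-1,3); q=w[(w[:,2]>lo)&(w[:,2]<hi)]; im=np.zeros((600,600),np.uint8)
    i=((q[:,0]-x0)*2000).astype(int); j=((q[:,1]-y0)*2000).astype(int); k=(i>=0)&(i<600)&(j>=0)&(j<600); im[i[k],j[k]]=255
    im=cv2.morphologyEx(im,cv2.MORPH_CLOSE,np.ones((9,9))); n,l,st,ce=cv2.connectedComponentsWithStats(im)
    for a in range(1,n):
        if st[a,4]>mn*4:
            r=cv2.minAreaRect(np.argwhere(l==a).astype(np.float32)); print(lo,'c',(x0+r[0][0]/2000).__round__(4),(y0+r[0][1]/2000).__round__(4),'size',np.round(np.array(r[1])/2,1),'ang',round(r[2],1))
E
python3 - <<'E'
from h import *
c=cam('wrist'); w=cloud(c)
for lo,hi in [(.004,.01),(.032,.04),(.07,.082),(.082,.094),(.096,.108)]: blobs(w,.4,0,lo,hi)
save('e',c['img'],1.2)
E
```

```text
0.004 c 0.5138 0.1262 size [148.1 250.3] ang 1.3
0.032 c 0.5148 0.1206 size [100.3  97.9] ang 1.5
0.032 c 0.4679 0.0369 size [ 4.3 36. ] ang 7.1
0.032 c 0.5124 0.209 size [37.4 31. ] ang 75.7
0.07 c 0.5138 0.141 size [44.2 23.1] ang 1.6
0.07 c 0.5175 0.0998 size [ 6.5 38. ] ang 90.0
0.082 c 0.4846 0.2089 size [24.7 23.7] ang 45.0
```

View pics/e.png

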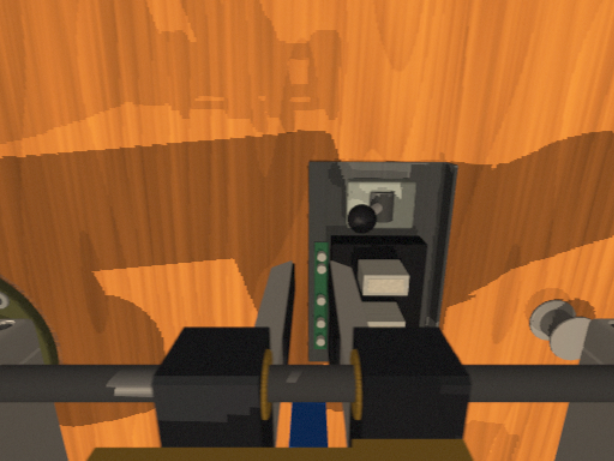

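Wrist view: ball at (361,218), which gives world (0.485, 0.209). The fingers are clear of it. I lower, then push along +x.

>>> jog_arm(targets=[[0, [0, 5, 0], 0], [0, [0, 10, 0.1], 0], [0, [0, 13.3, 0.1], 0], [0, [0, 13.3, 0.1], 0], [0, [1.5, 13.3, 0.1], 0], [0, [3, 13.3, 0.1], 0], [0, [4.5, 13.3, 0.1], 0], [0, [6, 13.3, 0.1], 0], [0, [7, 13.3, 0.1], 0], [0, [7, 13.3, 0.1], 0]])

```text
time_s: 2.2
ee_pos: [0.511, 0.2111, 0.0928]
eef_rot: [-1.57, -0.002, 0.031]
force: [-0.1, -0.7, 0.1]
grip_width: 0.0004
```

>>> jog_arm(targets=[[0, [0.5, 0.1, -0.1], 0], [0, [1, 0.1, -0.1], 0], [0, [1, 0.1, -0.1], 0]])

```text
time_s: 2.5
ee_pos: [0.5168, 0.21, 0.0906]
eef_rot: [-1.572, 0.009, 0.031]
force: [-30.0, -1.1, 19.9]
grip_width: 0.0005
```

Run:
```python
from h import *
for n in ['side','top']:
    w=cloud(cam(n)); q=w.reshape(-1,3); q=q[(abs(q[:,0]-.525)<.05)&(abs(q[:,1]-.209)<.025)&(q[:,2]>.05)&(q[:,2]<.11)]
    for lo in np.arange(.05,.11,.01):
        s=q[(q[:,2]>lo)&(q[:,2]<lo+.01)]
        if len(s): print(n,round(lo,2),len(s),s.min(0).round(3),s.max(0).round(3))
print(ctrl.get_obs()['force'])
```

```text
side 0.05 10 [0.517 0.21  0.052] [0.529 0.216 0.058]
side 0.06 5 [0.524 0.214 0.061] [0.531 0.215 0.068]
side 0.07 15 [0.508 0.217 0.072] [0.542 0.222 0.08 ]
side 0.08 67 [0.503 0.202 0.08 ] [0.552 0.223 0.09 ]
side 0.09 55 [0.503 0.205 0.09 ] [0.547 0.221 0.1  ]
side 0.1 23 [0.503 0.213 0.101] [0.525 0.221 0.11 ]
[-28.03526886  -0.61960559  19.26141046]
```

Contact force rose to 28–30 N at ball x ≈ 0.542, which is the predicted off stop (0.541). I back off, rise and go above the tall module with the fingers open.

>>> jog_arm(targets=[[0, [-1.5, 0, 0], 0], [0, [-1.5, -5, 0], 0], [9.4, [-1.5, -9, 0], 0], [9.4, [-0.7, -9, -4], 0.005], [9.4, [-0.7, -9, -8], 0.005], [9.4, [-0.7, -9, -12], 0.005], [9.4, [-0.7, -9, -16.9], 0.005], [9.4, [-0.7, -9, -16.9], 0.005], [9.4, [-0.7, -9, -16.9], 0.005]])

```text
time_s: 3.5
ee_pos: [0.5182, 0.04, 0.1808]
eef_rot: [-1.571, -0.0, 0.023]
force: [0.7, 0.2, -0.2]
grip_width: 0.053
```

Run:
```python
from h import *
c=cam('wrist'); w=cloud(c)
for lo,hi in [(.004,.01),(.032,.04),(.07,.081),(.085,.095),(.095,.108)]: blobs(w,.4,-.05,lo,hi)
for n in ['side','top']:
    q=cloud(cam(n)); print(n); blobs(q,.4,.15,.078,.1,20); blobs(q,.4,.0,.096,.105)
save('f',c['img'],1.2); print(ctrl.get_obs()['qpos'])
```

```text
0.004 c 0.5132 0.1105 size [146.7 218.7] ang 1.6
0.032 c 0.5154 0.0909 size [100.4 156.5] ang 1.4
0.032 c 0.5142 0.1988 size [20.1 34.7] ang 81.7
0.07 c 0.5139 0.141 size [43.7 22.1] ang 1.4
0.07 c 0.5151 0.0908 size [43.6 21.9] ang 1.5
0.095 c 0.5166 0.0414 size [44.2 22.1] ang 1.2
side
0.078 c 0.5389 0.212 size [24.2 21.9] ang 7.1
0.096 c 0.5144 0.0437 size [22.5 42.7] ang 85.4
top
0.078 c 0.5373 0.2055 size [21.  20.5] ang 90.0
0.078 c 0.676 0.4457 size [ 7.5 21. ] ang 90.0
[ 9.71520401e-03  2.74135203e-01  1.66026062e+00  6.70302186e-05
  1.20711582e+00 -1.67711784e-02]
```

View pics/f.png

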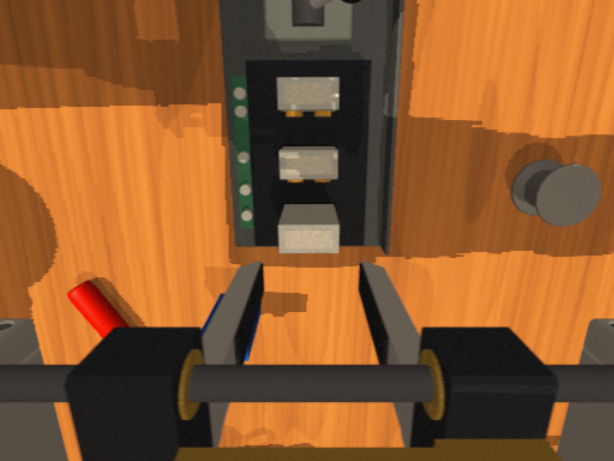

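Wrist view: the tall module's top is at (308,228), giving world (0.5166, 0.0414) and yaw ≈ 0.025. The ball now sits at x ≈ 0.538–0.539 in the fixed cameras, which is fully over. I lower around the module's ends and grip.

>>> jog_arm(targets=[[9.4, [-0.16, 0, 0.14], 0], [9.4, [-0.16, 0, 0.14], 0], [9.4, [-0.16, 0, 0.14], 0], [9.4, [-0.16, 3, 0.14], 0], [9.4, [-0.16, 6, 0.14], 0], [9.4, [-0.16, 8.5, 0.14], 0], [9.4, [-0.16, 10.2, 0.14], 0], [9.4, [-0.16, 10.2, 0.14], 0], [4, [-0.16, 10.2, 0.14], 0], [4, [-0.16, 10.2, 0.14], 0]], grip_force=25)

```text
time_s: 4.65
ee_pos: [0.5172, 0.042, 0.0796]
eef_rot: [-1.571, -0.002, 0.025]
force: [-0.2, -0.3, 0.2]
grip_width: 0.0816
```

>>> jog_arm(targets=[[4, [0, 0, 0], 0], [4, [0, 0, 0], 0], [4, [0, 0, 0], 0], [4, [0, 0, 0], 0], [4, [0, 0, 0], 0], [4, [0, 0, 0], 0], [4, [0, 0, 0], 0]])

```text
time_s: 5.35
ee_pos: [0.5166, 0.0419, 0.0785]
eef_rot: [-1.571, -0.0, 0.025]
force: [-0.7, -0.0, 1.7]
grip_width: 0.0438
```

>>> jog_arm(targets=[[4, [0, -1, 0], 0], [4, [0, -2, 0], 0], [4, [0, -4, 0], 0], [4, [0, -7, 0], 0], [4, [0, -10, 0], 0], [4, [0, -10, -2.5], 0], [4, [0, -10, -5], 0], [4, [0, -10, -5], 0], [4, [0, -10, -5], 0]])

```text
time_s: 6.25
ee_pos: [0.5178, -0.0082, 0.179]
eef_rot: [-1.571, -0.001, 0.024]
force: [-0.0, 1.4, -1.3]
grip_width: 0.0437
```

Run:
```python
from h import *
o=ctrl.get_obs(); print(o['ee_pos'],o['eef_rot'],o['force'],o['grip_width'],o['qpos'])
for n in ['top','side','wrist']:
    c=cam(n); np.savez(f'{n}1.npz',**c); w=cloud(c); print(n); blobs(w,.4,0,.07,.082); blobs(w,.4,-.15,.155,.19)
    m=(w[...,2]>.25)&(w[...,2]<.42)&(w[...,0]>.6)&(w[...,0]<.85)&(w[...,1]>-.33)&(w[...,1]<-.15)
    print('headpts',m.sum())
    if n!='wrist':
        g=c['img'].astype(int); q=w[m]; col=g[m]
        # top face of head: light-grey pts; local normals
        br=col.sum(1)
        for t in [(330,800),(0,150)]:
            s=q[(br>t[0])&(br<=t[1])]; print(t,len(s),s.mean(0).round(4))
        # RANSAC planes
        rng=np.random.default_rng(0); rem=q.copy()
        for k in range(3):
            best=None
            for _ in range(1500):
                a=rem[rng.choice(len(rem),3,False)]; nn=np.cross(a[1]-a[0],a[2]-a[0]); L=np.linalg.norm(nn)
                if L<1e-6: continue
                nn/=L; inl=abs((rem-a[0])@nn)<.0015
                if best is None or inl.sum()>best.sum(): best=inl
            p=rem[best]; ce=p.mean(0); u,s,vt=np.linalg.svd(p-ce); nn=vt[2]*np.sign(vt[2][2]); print('plane',len(p),ce.round(4),nn.round(3),'ext',(s/np.sqrt(len(p))).round(4),'long',vt[0].round(3)); rem=rem[~best]
            if len(rem)<30: break
```

```text
[ 0.51784943 -0.0081566   0.17903973] [-1.57074210e+00 -5.36235744e-04  2.40242912e-02] [-0.03666934  1.44883555 -1.30914058] 0.043745777152121225 [-8.65317872e-02  2.71320011e-01  1.66761874e+00  1.21201143e-04
  1.20212692e+00 -1.10599741e-01]
top
0.07 c 0.5118 0.1377 size [42.7 20.6] ang 5.8
0.07 c 0.5128 0.094 size [11.  37.5] ang 90.0
headpts 633
(330, 800) 325 [ 0.7196 -0.2462  0.3265]
(0, 150) 185 [ 0.7429 -0.2455  0.2991]
plane 134 [ 0.7149 -0.2469  0.3297] [-0.468  0.063  0.881] ext [0.0178 0.0117 0.0008] long [-0.855  0.22  -0.47 ]
plane 68 [ 0.7111 -0.2445  0.323 ] [-0.458  0.03   0.889] ext [0.0219 0.0129 0.0008] long [-0.886  0.063 -0.459]
plane 65 [ 0.7556 -0.2484  0.3131] [ 0.872 -0.065  0.486] ext [0.0244 0.016  0.0008] long [-0.46   0.233  0.857]
side
0.07 c 0.5116 0.1418 size [43.6 24.2] ang 2.0
0.07 c 0.5132 0.0912 size [43.8 24.5] ang 2.0
0.155 c 0.5152 0.0022 size [66.6  6.4] ang 1.3
headpts 732
(330, 800) 239 [ 0.72   -0.2413  0.3253]
(0, 150) 238 [ 0.7432 -0.2181  0.2946]
plane 173 [ 0.7307 -0.2197  0.3029] [-0.077  0.997  0.022] ext [0.0268 0.015  0.0009] long [-0.985 -0.08   0.155]
plane 145 [ 0.7147 -0.2411  0.3286] [-0.476  0.095  0.874] ext [0.0174 0.0114 0.0008] long [-0.877 -0.123 -0.464]
plane 112 [ 0.7448 -0.2154  0.2929] [-0.14  -0.99   0.021] ext [0.0169 0.0134 0.0008] long [-0.865  0.133  0.483]
wrist
0.07 c 0.5138 0.1403 size [44.2 21.7] ang 1.6
0.07 c 0.5153 0.0911 size [44.4 22.1] ang 1.4
0.155 c 0.5175 0.0015 size [68.   4.1] ang 1.3
headpts 0
```

The module is out with grip 43.7 mm, and both low modules are still seated. Next I look at the camera head from closer with the wrist camera: raise, turn and shift.

>>> jog_arm(targets=[[4, [1, -4, -3], -0.14], [4, [2, -8, -6], -0.28], [4, [3, -12, -9], -0.42], [4, [4, -16, -12], -0.56], [4, [5, -20, -15], -0.7], [4, [5.7, -22.1, -19.3], -0.84], [4, [5.7, -22.1, -19.3], -0.98], [4, [5.7, -22.1, -19.3], -1.12], [4, [5.7, -22.1, -19.3], -1.26], [4, [5.7, -22.1, -19.3], -1.4]])

```text
time_s: 7.4
ee_pos: [0.5799, -0.1989, 0.3993]
eef_rot: [-1.57, -0.0, 1.432]
force: [-0.2, -0.0, -1.6]
grip_width: 0.0441
```

>>> jog_arm(targets=[[4, [0, 0, 0], 0], [4, [0, 0, 0], 0]])

```text
time_s: 7.6
ee_pos: [0.5798, -0.1991, 0.3994]
eef_rot: [-1.571, -0.0, 1.421]
force: [-1.0, -0.3, -1.2]
grip_width: 0.0438
```

Run:
```python
from h import *
o=ctrl.get_obs(); print(o['ee_pos'],o['eef_rot'],o['grip_width'],o['qpos'])
c=cam('wrist'); np.savez('wrist2.npz',**c); w=cloud(c)
m=(w[...,2]>.25)&(w[...,2]<.42)&(w[...,0]>.64)&(w[...,0]<.85)&(w[...,1]>-.33)&(w[...,1]<-.15)
print(m.sum()); save('g',c['img'],1.2)
q=w[m]; rng=np.random.default_rng(0); rem=q
for k in range(4):
    best=None
    for _ in range(2000):
        a=rem[rng.choice(len(rem),3,False)]; nn=np.cross(a[1]-a[0],a[2]-a[0]); L=np.linalg.norm(nn)
        if L<1e-6: continue
        nn/=L; inl=abs((rem-a[0])@nn)<.001
        if best is None or inl.sum()>best.sum(): best=inl
    p=rem[best]; ce=p.mean(0); u,s,vt=np.linalg.svd(p-ce,full_matrices=False); nn=vt[2]*np.sign(vt[2][2]); print('plane',len(p),ce.round(4),nn.round(4),'tilt',np.arccos(nn[2]).round(3),'ext',(s/np.sqrt(len(p))).round(4),'long',vt[0].round(3)); rem=rem[~best]
```

```text
[ 0.57980216 -0.19906696  0.39936452] [-1.57055174e+00 -9.22666594e-05  1.42143310e+00] 0.04378843922505666 [-3.90478185e-01  3.97720850e-01  9.95681496e-01  3.16919586e-05
  1.74844985e+00 -1.81190570e+00]
2714
plane 1291 [ 0.7249 -0.2441  0.3337] [-0.4623  0.0476  0.8854] tilt 0.483 ext [0.0117 0.0096 0.0005] long [-0.136 -0.991 -0.018]
plane 328 [ 0.7414 -0.2445  0.3183] [-0.0048  0.0025  1.    ] tilt 0.005 ext [0.0279 0.0126 0.0005] long [ 0.173  0.985 -0.002]
plane 296 [ 0.7083 -0.24    0.3207] [-0.5364  0.0601  0.8418] tilt 0.57 ext [0.0264 0.012  0.0006] long [ 0.843 -0.008  0.538]
plane 162 [ 0.7045 -0.2413  0.3182] [-0.6278  0.061   0.7759] tilt 0.683 ext [0.0241 0.0116 0.0006] long [ 0.757 -0.186  0.627]
```

View pics/g.png

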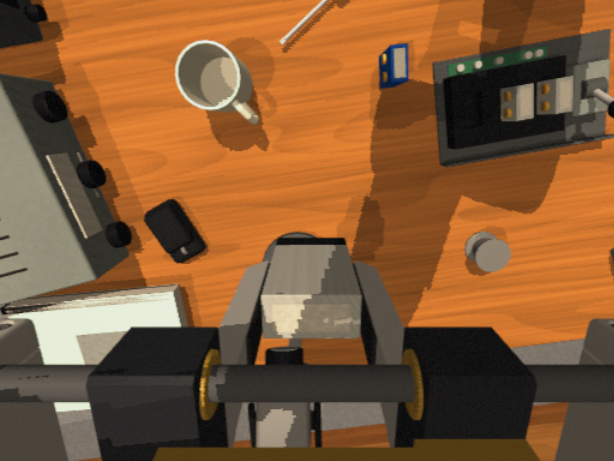

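Wrist view: lens barrel at (285,350) and head top face at (285,420), seen between the jaws. The module's back and top are at (308,290). I work out the head's frame from these points.

Run:
```python
from h import *
c=dict(np.load('wrist2.npz')); w=cloud(c); n=np.array([-.4623,.0476,.8854])
h=np.arctan2(-n[1],-n[0]) if 0 else np.arctan(n[1]/n[0]); t=np.arccos(n[2]); print('h,t',h,t)
# x_head = (cos h cos t, sin h cos t, sin t): looks along -x downwards
x=np.array([np.cos(h)*np.cos(t),np.sin(h)*np.cos(t),np.sin(t)]); y=np.array([-np.sin(h),np.cos(h),0]); z=np.cross(x,y); print(z)
Rh=np.stack([x,y,z],1); O=np.array([.724,-.2445,.31])
L=(w-O)@Rh; g=c['img'].astype(int).sum(-1)
m=(abs(L[...,0])<.06)&(abs(L[...,1])<.04)&(abs(L[...,2])<.04)
v,u=np.where(m); print('rows',v.min(),v.max(),'cols',u.min(),u.max())
for r in range(v.min(),v.max()+1,4):
    k=m[r]&np.isfinite(L[r,:,0]); s=L[r][k]; 
    if len(s)>2:
        top=s[s[:,2]>.017]; print(r,len(s),'x',np.median(s[:,0]).round(4),'y',s[:,1].min().round(4),s[:,1].max().round(4),'zmax',s[:,2].max().round(4),'| top',len(top), (top[:,1].min().round(4),top[:,1].max().round(4),np.median(top[:,2]).round(4)) if len(top) else '')
for n_ in ['side1','top1']:
    d=dict(np.load(n_+'.npz')); W=cloud(d).reshape(-1,3)+(np.array([.002,-.002,0]) if n_=='side1' else np.array([.003,.003,0])); l=(W-O)@Rh
    l=l[(abs(l[:,0])<.06)&(abs(l[:,1])<.03)&(l[:,2]>.019)&(l[:,2]<.026)]; print(n_,'topface x',np.percentile(l[:,0],[1,50,99]).round(4),'y',np.percentile(l[:,1],[1,50,99]).round(4),np.median(l[:,2]).round(4), cv2.minAreaRect((l[:,:2]*1000).astype(np.float32)))
```

```text
h,t -0.10260188606051514 0.4834424899102993
[-0.46238538  0.04760879  0.8854    ]
rows 289 372 cols 205 269
289 21 x -0.0438 y -0.0081 0.0136 zmax -0.0048 | top 0 
293 31 x -0.0425 y -0.0139 0.0174 zmax 0.0166 | top 0 
297 30 x -0.0387 y -0.014 0.0173 zmax 0.0157 | top 0 
301 31 x -0.0348 y -0.0141 0.0171 zmax 0.0157 | top 0 
337 65 x -0.0026 y -0.0322 0.0332 zmax 0.0225 | top 45 (np.float64(-0.0205), np.float64(0.0225), np.float64(0.0203))
341 65 x 0.0009 y -0.0324 0.033 zmax 0.0224 | top 45 (np.float64(-0.0204), np.float64(0.0224), np.float64(0.0207))
345 59 x 0.0044 y -0.0298 0.0308 zmax 0.0225 | top 44 (np.float64(-0.0205), np.float64(0.0213), np.float64(0.0204))
349 58 x 0.008 y -0.0297 0.0306 zmax 0.0225 | top 44 (np.float64(-0.0205), np.float64(0.0212), np.float64(0.0205))
353 57 x 0.0115 y -0.0301 0.0304 zmax 0.022 | top 44 (np.float64(-0.0206), np.float64(0.022), np.float64(0.0206))
357 56 x 0.015 y -0.0294 0.0302 zmax 0.0217 | top 45 (np.float64(-0.0204), np.float64(0.0218), np.float64(0.0202))
361 56 x 0.0184 y -0.0299 0.03 zmax 0.0223 | top 45 (np.float64(-0.0207), np.float64(0.0216), np.float64(0.0204))
365 57 x 0.0218 y -0.0307 0.0308 zmax 0.0216 | top 45 (np.float64(-0.0208), np.float64(0.0215), np.float64(0.0203))
369 55 x 0.0253 y -0.0297 0.0306 zmax 0.0227 | top 45 (np.float64(-0.0204), np.float64(0.0214), np.float64(0.0206))
side1 topface x [-0.0258  0.0023  0.0307] y [-0.0214  0.0001  0.0219] 0.0203 ((2.5174293518066406, -0.2589225769042969), (43.136131286621094, 57.82832336425781), 86.84370422363281)
top1 topface x [-0.0284  0.0027  0.0318] y [-0.0195  0.0014  0.0219] 0.0212 ((-1.1216773986816406, 0.5802345275878906), (67.08717346191406, 43.28648376464844), 1.1448615789413452)
```

Head pose: yaw −0.103, tilt 0.483 rad, origin ≈ (0.7266, −0.2438, 0.310). The face target is therefore ≈ (0.581, −0.229, 0.233).

The tool only spins about its pointing axis, so I set the tilt by pivoting the module lightly in the pads against the outer wall of the socket block. First I go back to beside the block.

>>> jog_arm(targets=[[4, [3, 2, 1.5], 0.14], [4, [6, 5, 3], 0.28], [4, [9, 9, 4.5], 0.42], [4, [12, 13, 6], 0.56], [4, [15, 17, 7.5], 0.7], [4, [17.8, 20, 8.9], 0.84], [4, [17.8, 21.9, 8.9], 0.98], [4, [17.8, 21.9, 8.9], 1.12], [4, [17.8, 21.9, 8.9], 1.26], [4, [17.8, 21.9, 8.9], 1.397]])

```text
time_s: 8.65
ee_pos: [0.5174, -0.0103, 0.1804]
eef_rot: [-1.571, 0.0, 0.019]
force: [-0.6, -1.1, -2.0]
grip_width: 0.0438
```

>>> jog_arm(targets=[[4, [0, 0, 0], 0], [4, [0, 3, 0], 0], [4, [0, 6, 0], 0], [4, [0, 8, 0], 0], [4, [0, 9.9, 0], 0], [4, [0, 9.9, 0], 0], [4, [0, 9.9, 0], 0]])

```text
time_s: 9.35
ee_pos: [0.5177, -0.0105, 0.082]
eef_rot: [-1.571, -0.0, 0.029]
force: [0.5, -0.5, -1.4]
grip_width: 0.0439
```

>>> jog_arm(targets=[[4, [0, 0.1, 0], 0], [4, [0, 0.1, 0.5], 0], [4, [0, 0.1, 1], 0], [4, [0, 0.1, 1.4], 0], [4, [0, 0.1, 1.8], 0], [4, [0, 0.1, 2.2], 0], [4, [0, 0.1, 2.6], 0], [4, [0, 0.1, 3], 0], [4, [0, 0.1, 3.45], 0], [4, [0, 0.1, 3.45], 0]], grip_force=10)

```text
time_s: 10.35
ee_pos: [0.5164, 0.0246, 0.0803]
eef_rot: [-1.57, 0.0, 0.028]
force: [0.4, -0.6, -1.7]
grip_width: 0.0438
```

```bash
cat >> h.py <<'E'
def planes(q,k=3,tol=.001,it=1500):
    rng=np.random.default_rng(0); rem=q
    for _ in range(k):
        if len(rem)<40: break
        best=None
        for _ in range(it):
            a=rem[rng.choice(len(rem),3,False)]; nn=np.cross(a[1]-a[0],a[2]-a[0]); L=np.linalg.norm(nn)
            if L<1e-7: continue
            inl=abs((rem-a[0])@(nn/L))<tol
            if best is None or inl.sum()>best.sum(): best=inl
        p=rem[best]; ce=p.mean(0); u,s,vt=np.linalg.svd(p-ce,full_matrices=False); nn=vt[2]*np.sign(vt[2][2])
        print('plane',len(p),ce.round(4),'n',nn.round(3),'tilt',np.arccos(nn[2]).round(3),'ext',(s/np.sqrt(len(p))).round(4)); rem=rem[~best]
E
python3 - <<'E'
from h import *
o=ctrl.get_obs(); P=o['ee_pos']; print(P,o['eef_rot'],o['force'],o['grip_width'])
c=cam('wrist'); w=cloud(c); np.savez('wrist3.npz',**c)
m=(abs(w[...,0]-P[0])<.021)&(abs(w[...,1]-P[1])<.05)&(w[...,2]>P[2]-.03)&(w[...,2]<P[2]+.06); print(m.sum()); planes(w[m])
blobs(w,.4,0,.07,.076); save('i',c['img'][180:384,120:400],2.5)
E
```

```text
[0.5164133  0.02459927 0.08027584] [-1.57046281e+00  2.40943247e-04  2.84174595e-02] [ 0.3997273  -0.63185421 -1.69496516] 0.04379897961631962
4144
plane 2846 [0.5165 0.0234 0.103 ] n [-0.009  0.306  0.952] tilt 0.311 ext [0.0121 0.0063 0.0005]
plane 882 [0.5165 0.0272 0.0793] n [ 0.026 -0.953  0.302] tilt 1.264 ext [0.0147 0.0121 0.0002]
plane 242 [0.5162 0.0234 0.1044] n [-0.009  0.303  0.953] tilt 0.308 ext [0.0107 0.0044 0.0003]
0.07 c 0.5164 0.0291 size [67.5 10.4] ang 1.5
0.07 c 0.5137 0.1408 size [44.2 22.7] ang 1.5
0.07 c 0.515 0.0912 size [44.2 21.8] ang 1.5
```

View pics/i.png

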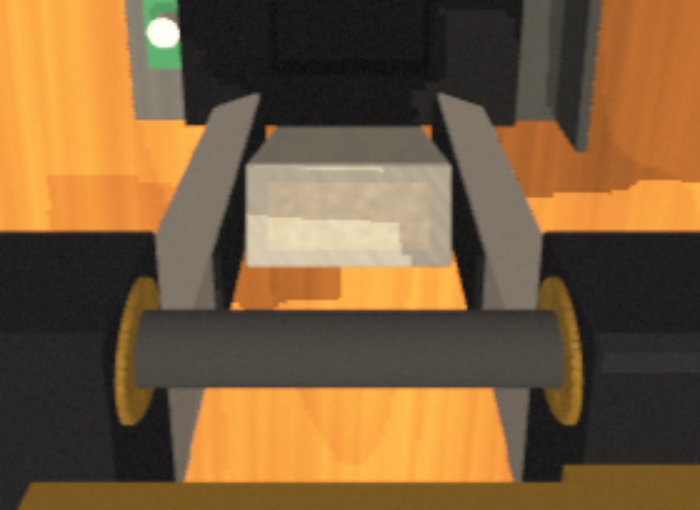

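The crop shows the module's top tilted back in the jaws. Measured tilt is 0.31 rad of the 0.483 needed, and the module has slid about 8 mm toward −y in the pads, which I can compensate at the end. I continue the pivot.

>>> jog_arm(targets=[[4, [0, 0, 0.3], 0], [4, [0, 0, 0.6], 0], [4, [0, 0, 0.9], 0], [4, [0, 0, 1.2], 0], [4, [0, 0, 1.2], 0]])

```text
time_s: 10.9
ee_pos: [0.516, 0.0364, 0.0804]
eef_rot: [-1.571, 0.0, 0.028]
force: [-0.3, -1.1, -0.6]
grip_width: 0.0437
```

```bash
cat > t.py <<'E'
from h import *
o=ctrl.get_obs(); P=o['ee_pos']; print(P,o['eef_rot'],o['force'],o['grip_width'],o['time_s'])
c=cam('wrist'); w=cloud(c)
m=(abs(w[...,0]-P[0])<.021)&(abs(w[...,1]-P[1])<.05)&(w[...,2]>P[2]-.03)&(w[...,2]<P[2]+.06); planes(w[m],2)
E
python3 t.py
```

```text
[0.51604258 0.03638443 0.08039544] [-1.57060634e+00  2.76134805e-04  2.82672122e-02] [-0.28707902 -1.06189242 -0.58743203] 0.04370592702459402 10.9
plane 3143 [0.5162 0.0413 0.0991] n [-0.013  0.483  0.876] tilt 0.504 ext [0.0196 0.0122 0.0005]
plane 587 [0.5158 0.0534 0.0927] n [-0.016  0.532  0.847] tilt 0.561 ext [0.0251 0.011  0.0004]
```

```bash
sed -i 's/abs(w\[...,1\]-P\[1\])<.05/abs(w[...,1]-P[1])<.028/; s/P\[2\]-.03)/P[2]+.003)/' t.py && python3 t.py
```

```text
[0.51608563 0.03631677 0.08044769] [-1.57043555e+00  1.33351275e-04  2.82131796e-02] [-0.67950237 -0.80816284 -1.33738965] 0.0442042922015866 10.95
plane 2828 [0.5159 0.0348 0.1028] n [-0.016  0.45   0.893] tilt 0.467 ext [0.0121 0.0062 0.0005]
plane 258 [0.5174 0.0369 0.1021] n [0.007 0.596 0.803] tilt 0.639 ext [0.0117 0.0059 0.0005]
```

>>> jog_arm(targets=[[4, [0, 0, 0.13], 0], [4, [0, 0, 0.13], 0]])

```text
time_s: 11.2
ee_pos: [0.5162, 0.0373, 0.0805]
eef_rot: [-1.571, -0.0, 0.028]
force: [0.7, -2.3, -0.8]
grip_width: 0.0438
```

>>> jog_arm(targets=[[4, [0, 0, 0], 0], [4, [0, 0, 0], 0], [4, [0, 0, 0], 0], [4, [0, -1, 0], 0], [4, [0, -3, 0], 0], [4, [0, -6, 0], 0], [4, [0, -10, 0], 0], [4, [0, -10, 0], 0], [4, [0, -10, 0], 0]], grip_force=45)

```text
time_s: 12.1
ee_pos: [0.5163, 0.0374, 0.1813]
eef_rot: [-1.571, -0.002, 0.028]
force: [0.4, 0.2, -1.6]
grip_width: 0.0437
```

```bash
python3 t.py
```

```text
[0.51626874 0.03742345 0.18133924] [-1.5705816  -0.00179244  0.02811562] [ 0.39741507  0.24119764 -1.55528245] 0.043662502820056785 12.1
plane 2799 [0.5162 0.036  0.2035] n [-0.014  0.461  0.887] tilt 0.479 ext [0.0122 0.0063 0.0005]
plane 328 [0.5169 0.0365 0.2047] n [-0.011  0.457  0.889] tilt 0.475 ext [0.0106 0.0048 0.0003]
```

Tilt after lifting is 0.479 rad (needed 0.483). The face is 27.3 mm along −z and 3.7 mm below the TCP in the tool frame. The computed target TCP is (0.554, −0.226, 0.237) at yaw 1.467.

>>> jog_arm(targets=[[4, [0.3, -1.5, -2], -0.1], [4, [0.7, -3, -5], -0.24], [4, [1, -4.5, -8], -0.38], [4, [1.4, -5.55, -11], -0.52], [4, [1.7, -5.55, -14], -0.66], [4, [2, -5.55, -17], -0.8], [4, [2.4, -5.55, -20], -0.94], [4, [2.7, -5.55, -23], -1.08], [4, [2.9, -5.55, -25], -1.22], [4, [3.04, -5.55, -26.4], -1.34]])

```text
time_s: 13.15
ee_pos: [0.5535, -0.227, 0.2341]
eef_rot: [-1.568, -0.001, 1.373]
force: [-0.3, 1.2, -1.8]
grip_width: 0.0434
```

>>> jog_arm(targets=[[4, [0, 0, 0], -0.05], [4, [0, 0, 0], -0.099], [4, [0, 0, 0], -0.099], [4, [0, 0, 0], -0.099], [4, [0, 0, 0], -0.099]])

```text
time_s: 13.65
ee_pos: [0.5538, -0.2256, 0.2354]
eef_rot: [-1.57, -0.0, 1.466]
force: [0.1, -0.9, -1.8]
grip_width: 0.0439
```

```bash
cat > v.py <<'E'
from h import *
h,t=-.1026,.483; O=np.array([.7266,-.2438,.3098])
x=np.array([np.cos(h)*np.cos(t),np.sin(h)*np.cos(t),np.sin(t)]); y=np.array([-np.sin(h),np.cos(h),0]); Rh=np.stack([x,y,np.cross(x,y)],1)
o=ctrl.get_obs(); P=o['ee_pos']; r=o['eef_rot']; print(P,r,o['force'],o['grip_width'],o['time_s'])
w=cloud(cam('wrist')); Rt=R.from_euler('xyz',r).as_matrix(); L=(w-P)@Rt
m=(abs(L[...,0])<.021)&(abs(L[...,2])<.028)&(L[...,1]<-.003)&(L[...,1]>-.06); q=w[m]
planes(q,1); rng=np.random.default_rng(1); best=None
for _ in range(1500):
    a=q[rng.choice(len(q),3,False)]; nn=np.cross(a[1]-a[0],a[2]-a[0]); nn/=np.linalg.norm(nn)+1e-12; i=abs((q-a[0])@nn)<.0015
    if best is None or i.sum()>best.sum(): best=i
p=q[best]; T=p.mean(0); n=np.linalg.svd(p-T,full_matrices=False)[2][2]; n*=np.sign(n[2])
mx=Rt[:,0]-n*(Rt[:,0]@n); mx/=np.linalg.norm(mx); my=np.cross(n,mx)
f=T-.035*n-.011*my; print('face in lens mm',((f-(O-.045*x))@Rh*1000).round(1),'want -120 0 0; face world',f.round(4))
M=np.stack([mx,my,n],1); D=np.stack([Rh[:,1],-Rh[:,0],Rh[:,2]],1); print('rot err (world rotvec to apply)',R.from_matrix(D@M.T).as_rotvec().round(3))
# tool-frame correction
print('tool shift cm',(((O-.165*x)-f)@Rt*100).round(2))
E
python3 v.py
```

```text
[ 0.55380341 -0.22561941  0.2354401 ] [-1.56997504e+00 -3.09564174e-04  1.46599758e+00] [ 0.11873295 -0.8553386  -1.79206236] 0.043938623728955566 13.65
plane 2829 [ 0.555  -0.2257  0.2576] n [-0.457  0.046  0.888] tilt 0.478 ext [0.0121 0.0063 0.0005]
face in lens mm [-121.2    0.3   -1.1] want -120 0 0; face world [ 0.5807 -0.2285  0.2317]
rot err (world rotvec to apply) [-0.    -0.001  0.002]
tool shift cm [-0.03 -0.15 -0.05]
```

>>> jog_arm(targets=[[4, [0, -0.15, -0.1], 0], [4, [0, -0.15, -0.1], 0], [4, [0, -0.15, -0.1], 0], [4, [0, -0.15, -0.1], 0]])

```text
time_s: 14.1
ee_pos: [0.5549, -0.2259, 0.2374]
eef_rot: [-1.571, -0.0, 1.467]
force: [-0.8, 0.4, -2.0]
grip_width: 0.0435
```

```bash
cat >> v.py <<'E'
im=[]
for nme in ['side','top']:
    c=cam(nme); W=cloud(c); W2=W.reshape(-1,3); im.append(c['img'])
    l=(W2-O)@Rh; k=l[(abs(l[:,0])<.035)&(abs(l[:,1])<.03)&(l[:,2]>.014)&(l[:,2]<.03)]
    g=(W2-T)@M; s=g[(abs(g[:,0])<.03)&(abs(g[:,1])<.02)&(abs(g[:,2])<.007)]
    print(nme,'head top-face offset mm (head axes)',((np.percentile(k,2,axis=0)+np.percentile(k,98,axis=0))*500).round(1),len(k),'module top offset mm (module axes)',((np.percentile(s,3,axis=0)+np.percentile(s,97,axis=0))*500).round(1),len(s))
    blobs(W,.4,.05,.07,.082); blobs(W,.45,.17,.083,.1,20)
save('k',np.hstack([cv2.resize(im[0][80:340,150:340],(380,520)),cv2.resize(im[1][90:260,140:350],(420,520))]))
E
python3 v.py
```

```text
[ 0.55487371 -0.22588377  0.23744664] [-1.57075095e+00 -2.50781549e-07  1.46693371e+00] [-0.83660199  0.39734004 -2.02468312] 0.04348336835830007 14.1
plane 2821 [ 0.5559 -0.2261  0.2596] n [-0.466  0.048  0.883] tilt 0.488 ext [0.012  0.0062 0.0005]
face in lens mm [-119.1    0.2    0.3] want -120 0 0; face world [ 0.5819 -0.2287  0.2339]
rot err (world rotvec to apply) [0.001 0.005 0.002]
tool shift cm [-0.02  0.07  0.07]
side head top-face offset mm (head axes) [-2.6  1.8 20. ] 252 module top offset mm (module axes) [15.6 12.2  0.8] 6
0.07 c 0.512 0.1422 size [44.  23.5] ang -0.0
0.07 c 0.5132 0.0917 size [43.6 23.9] ang 2.7
0.083 c 0.5393 0.2121 size [21.2 24.3] ang 78.7Traceback (most recent call last):
  File "v.py", line 22, in <module>
    print(nme,'head top-face offset mm (head axes)',((np.percentile(k,2,axis=0)+np.percentile(k,98,axis=0))*500).round(1),len(k),'module top offset mm (module axes)',((np.percentile(s,3,axis=0)+np.percentile(s,97,axis=0))*500).round(1),len(s))
                                                                                                                                                                        ~~~~~~~~~~~~~^^^^^^^^^^^^
    return _quantile_unchecked(
        a, q, axis, out, overwrite_input, method, keepdims, weights)
    return _ureduce(a,
                    func=_quantile_ureduce_func,
    ...<5 lines>...
                    overwrite_input=overwrite_input,
                    method=method)
    r = func(a, **kwargs)
    result = _quantile(arr,
                       quantiles=q,
    ...<2 lines>...
                       out=out,
                       weights=wgt)
    slices_having_nans = np.isnan(arr[-1, ...])
                                  ~~~^^^^^^^^^
IndexError: index -1 is out of bounds for axis 0 with size 0
```

```bash
sed -i '/^im=\[\]/,$d' v.py && python3 v.py | tail -3
python3 - <<'E'
from h import *
a=cam('side')['img']; b=cam('top')['img']
save('k',np.hstack([cv2.resize(a[80:340,150:340],(380,520)),cv2.resize(b[90:260,140:350],(420,520))]))
E
```

```text
face in lens mm [-119.3    0.2    0.2] want -120 0 0; face world [ 0.5818 -0.2287  0.2337]
rot err (world rotvec to apply) [-0.002  0.002  0.   ]
tool shift cm [-0.02  0.05  0.06]
```

View pics/k.png

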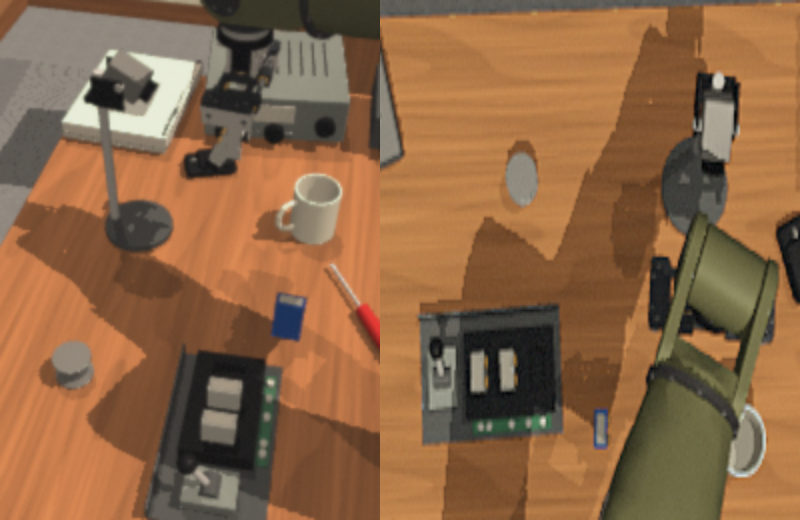

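The lever is over away from the robot (ball at (188,463) left, (436,347) right). The two low modules are seated, the module is held in front of the head, and everything else is in place. Handing in.

```bash
python3 -c "
from station import ctrl
print(ctrl.hand_in()); print(ctrl.get_obs()['time_s'])"
```

```text
the job is handed in; nothing more can be done
None
the job is handed in; nothing more can be done
```

I switched the filter bank off, then pulled the tall module and am holding it in front of the inspection camera. The job was handed in at about 14.3 s.

- **Lever:** I pushed it over first. The force rose to about 30 N at the stop. The fixed cameras put the ball at rack x ≈ +27 mm, close to the expected 29 mm for fully over.
- **Tilt:** The tool cannot tilt, so I pivoted the module in lightly closed pads by pushing its foot against the outer wall of the socket block. It slid in the grip while turning, and now sits about 11 mm off the pad centre and 3 mm further down. I allowed for that in the final position and raised the grip to 45 N.
- **Final pose (wrist camera):** The face centre is at (−119.3, 0.2, 0.2) mm in the lens frame, against a target of (−120, 0, 0). The rotation error is about 0.003 rad, and tilt readings scatter by about ±0.005 rad.
- **Rest of the desk:** Both low modules are still in their sockets. The last side and top pictures show nothing else disturbed.

**Failed or disagreeing checks:**
- The fixed cameras could not confirm the module's pose, because the gripper hides its top. The lens-frame figures therefore rest on the wrist camera alone, whose calibration is good to about 2 mm.
- The fixed cameras also differed from the wrist camera by 2–4 mm; I used the wrist camera.

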